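Hold a cork block in the corner of a trimming board

TASK

On the trimming board, swing the raised wooden flip stop down until it lies in its brass catch, then stand the bevelled cork block on the board with its bevel facing away from the fence, its tall back flat against the fence and its end up against the closed stop. Finish while holding it there for trimming: keep pressing it firmly with one diagonal push (about 10 N each way) into the fence and down on the board at once, and do not let go. Leave the other things on the bench where they are.

Things in the scene. Friction and masses are not known exactly. Their poses are not given: they have to be found in the camera images.
- board: fixed, smoothly lacquered plywood trimming board (cork slides on it, friction about 0.3), 200 (x) x 240 (y) x 18 mm thick. Origin: centre of its underside. In its frame, mm: top z = 18; the fence face for the block is the plane x = 70, facing -x, y -120 to 50; the closed stop's inner face is the plane y = 56, facing -y. A seated block has its origin at x 43, y 6, z 18, its axes parallel to the board's
- catch (a point): the stop's brass catch on the board, point on the board's top midway between its cheeks (x -55, y 66, z 18 in the board's frame): two cheeks 4 thick, 20 long, 24 apart inside, 30 mm tall
- fence: straight wooden fence fixed on the board along its far (+x) side, 22 thick x 170 long x 50 mm tall above the board. Origin: centre of its underside, at x 81, y -35, z 18 mm in the board's frame, axes parallel to the board's. It never moves on the board
- stop (a joint): flip stop angle, rad: 0 = level in its catch (hard end), up to 1.4 raised. Wooden bar, 20 wide, 24 thick, 145 mm from hinge to free end; hinge line along the board's y. Closed it points to the board's -x, top 26 mm above the board; opening swings its end up and towards +x. Stiff friction hinge (0.15 N m) stays where left. Brass stud on top, 16 across, 12 high, 132 mm from the hinge
- stop_hinge (a point): middle of the flip stop's hinge line, mid-thickness of the bar: 80, 66, 32 mm in the board's frame
- stop_tip (a point): middle of the upper edge at the flip stop's free end: 145 mm from the hinge along the bar, 12 mm above the bar's mid-line
- block: loose cork workpiece, 60 to 115 g, 54 (x) x 100 (y) x 52 mm tall (z), with a broad 45 degree bevel along one long top edge. Origin: centre of its underside. Its -x face is upright up to z = 30, then the bevel slopes 22 mm inward to the top at z = 52; its +x face is upright over the full 52. Starts right side up on the bench
- block_bevel (a point): centre of the block's bevel face: x -16, y 0, z 41 mm in the block's frame. The face looks to the block's -x and up
- pot: bystander: terracotta pot, 110 mm across, 100 tall, on a wooden lazy Susan (250 across, top 30 mm above the bench). Origin: centre of its underside
- mallet: bystander: wooden meditation mallet, about 200 mm long, lying flat
- container: bystander: translucent plastic container with white clip lid, 156 x 126 x 73 mm tall. Origin: centre of its underside
- roller: bystander: grey ridged silicone foot roller, 150 long, 62 across, lying along its x. Origin: middle of its underside
- cup: bystander: white tea cup, 70 across, 60 tall. Origin: centre of its underside
- coaster: bystander: round cork coaster, 90 across, 10 thick. Origin: centre of its underside
- bowl: bystander: brass bowl, 110 across, 55 tall. Origin: centre of its underside
There are look-alikes about, which are no part of the job. Leave any green or red look-alike of the block alone.

How it is judged:
On the way, in this order (a step that is already met when the one before it is completed fails the run):
1. the flip stop lies in its catch (value of joint stop below 0.05 rad), for 0.2 s.
2. the block stands on the board in the corner of fence and closed stop (x of block in the frame of board between 0.038 and 0.048 m and y of block in the frame of board between 0.001 and 0.011 m and z of block in the frame of board between 0.013 and 0.023 m and x of block_bevel in the frame of board below 0.035 m and angle between the x axis of block and the x axis of board, either way round below 0.06 rad and angle between block's own z axis and vertical below 0.06 rad and value of joint stop below 0.05 rad), for 0.2 s.
At the end, for the whole second after the job is handed in: Stop closed (within 0.05 rad); block upright on the board, bevel away from the fence, square within 0.06 rad, within 5 mm of touching both fence and stop, while the robot presses it with over 2 N on the fence and over 4 N on the board (all of step 2 and contact force between block and fence above 2 N and contact force between block and board above 4 N and (contact force between block and the fingers above 2 N or contact force between block and the arm above 2 N)); the arm keeps its last pose, push and grip.
It fails at once if another thing on the bench is shifted by more than 30 mm (distance of any of pot, mallet, container, roller, cup, coaster, bowl from where it was at the start of the episode above 0.03 m).
It also fails if it takes over 72 s, if anything falls off the work surface, if the arm or the gripper's body presses on something with over 40 N, if the wrist force passes 120 N, or if a joint passes its speed limit or range.

ROBOT

A 6-joint arm with a two-finger parallel gripper is mounted at the origin on the work surface. World frame = base frame: x ahead of the robot, y to its left, z up, the work surface at z = 0. Lengths are in m, angles in rad, forces in N, time in s.
With the tool pointing down it reaches from about 0.225 to 0.875 m from the base axis. Payload 3.4 kg.
Tool frame: the origin (TCP) lies between the finger pads; the fingertips stand 11 mm ahead of it and the grasp point (between the pads) lies 8 mm behind it; z points along the fingers, y is the line along which they close (so a half turn about z gives the same grasp; the last joint's range is limited). The gripper opens to 85 mm and grips with 20 to 120 N. Pads are 22 mm wide; open, the fingers measure 114 mm over their backs; the gripper's body (76 mm by 85 mm) begins 54 mm behind the grasp point. The pads swing forward as they close: fully open they stand 13 mm farther back than shut.
Start: joints at [-1.238, 0.276, 1.505, -0, 1.361, -0.121], TCP at [0.252, -0.517, 0.242] pointing down, gripper open.
Joint ranges: [-2.89, 2.89], [-0.75, 2.08], [0.22, 2.7], [-1.18, 4.32], [0.11, 2.71], [-2.7, 2.7]. Speed limits (rad/s): [2.57, 2.57, 3.14, 3.14, 3.14, 3.14].

INTERFACE

Orientations are given as a unit quaternion [w, x, y, z].
In Python, from rig import sensors, eyes, manip gives the robot as it stands.
- The arm moves only by the tool drive_tool, never from a script. Its argument "deltas" is a list of rows, each an object with "linear": the shift along the world's x, y, z in mm, a list of three; "twist": the turn about the world's z in degrees; "claw": the opening, from 0 (shut) to 1 (fully open). In form: [{"linear": [tx, ty, tz], "twist": twist, "claw": claw}, ...]. A call has 1 to 12 rows; each row is the pose to reach, as a shift and turn from the pose commanded when the call began; what a row does not reach only later rows make up. A row lasts 1/12 s, in which the tool goes at most 41.7 mm and 7.16 degrees, less where a joint would pass 70% of its speed; a pose out of reach is approached as far as the arm can. A call with a gripper value outside its range is refused whole. The fingers move at their own pace and stop on an object; "squeeze" is the grip in N (left out, the last holds). Time passes only in rows, so rows that repeat a pose let the fingers close. It gives the time, the measured TCP pose, the force, the opening and the grip force at its end, in the units of the state.
- sensors.get_state(): the state, without advancing time (a new reading comes with each control period).
- eyes.get_image(name): name is "scene" or "top" or "wrist"; returns the picture (384x512x3 uint8, red, green, blue); there is no depth.
- eyes.camera_model(name): a dict with "intrinsics" (3x3 intrinsics, pixels), "R" (3x3) and "t" (3): a world point X has camera coordinates R X + t. Camera axes: x right, y down, z forward; pixel columns grow to the right and rows downward; lengths in m; the calibration is good to about 2 mm. A picture is of the moment at which its call begins: read the wrist's pose just before it. camera_model takes no time and is no camera call; for the wrist camera it gives the pose at the moment of the call.
- manip.sign_off(): hands the job in; it is judged then, once.
The state is a dict: "clock": time; "qpos": joint angles; "qd": joint speeds; "effort": joint torques, N m; "position": TCP position; "ee_rot": TCP orientation; "contact_force": force on the tool from outside, world axes, zero at the start; "moment": the same for the moment, N m; "width": finger opening in m; "gripper_force": force on a finger pad.
Only numpy, scipy, OpenCV 4.12 (cv2) and the standard library are available. Lean on these libraries where they do the work, as an engineer would, in place of code of your own. Each camera call takes 0.05 s, during which the arm holds its last target. There are 200 camera calls.

## Working session

There is one attempt and no reset: what is moved stays moved. The work goes in short steps, Python scripts to look and compute and a tool call to move; the robot and the scene stay as the last step left them, time stands still between calls to the robot, and variables do not carry over. Pictures are saved under pics/ and viewed, at most 10 in all, crops included, and the job is handed in when it is done.

Besides the shell and the picture viewer there is one more tool, called as name(argument=value, ...), one argument or row to a line, values as JSON. drive_tool: Moves the arm, as the interface text tells. Its arguments: {"type":"object","properties":{"deltas":{"type":"array","items":{"type":"object","properties":{"linear":{"type":"array","items":{"type":"number"}},"twist":{"type":"number"},"claw":{"type":"number"}}}},"squeeze":{"type":"number"}},"required":["deltas"]}

```bash
mkdir -p pics; ls
python3 - <<'E'
from rig import sensors,eyes
import cv2,numpy as np
s=sensors.get_state();print(s)
for n in("scene","top"):
    im=eyes.get_image(n);m=eyes.camera_model(n)
    cv2.imwrite(f"pics/{n}0.png",cv2.cvtColor(im,cv2.COLOR_RGB2BGR))
    print(n,np.round(m['intrinsics'],1).tolist(),np.round(-m['R'].T@m['t'],3),np.round(m['R'],3).tolist())
E
```

```text
pics
{'clock': 0.0, 'qpos': array([-1.23800361e+00,  2.76620327e-01,  1.50613839e+00,  2.86814928e-05,
        1.36071029e+00, -1.21026864e-01]), 'qd': array([ 0.00031315,  0.00081769,  0.00091562, -0.00027193,  0.001106  ,
       -0.00088199]), 'effort': array([ 1.13171245e-03, -4.16767788e+01, -2.45801729e+01, -1.86185766e-04,
        1.07871147e-02,  2.94698452e-05]), 'position': array([ 0.25190303, -0.51631618,  0.24142316]), 'ee_rot': array([-9.34405982e-04,  9.74366490e-01,  2.24964580e-01, -8.52074428e-05]), 'contact_force': array([ 0.09449096,  0.38494921, -0.17528643]), 'moment': array([-0.0058248 , -0.00451785,  0.00046985]), 'gripper_force': 0.0, 'width': 0.08553568076255583}
scene [[458.6, 0.0, 263.7], [0.0, 458.6, 192.3], [0.0, 0.0, 1.0]] [1.608 0.362 1.139] [[-0.313, 0.95, -0.01], [0.666, 0.212, -0.715], [-0.677, -0.23, -0.699]]
top [[367.0, 0.0, 261.0], [0.0, 367.0, 189.3], [0.0, 0.0, 1.0]] [0.485 0.02  1.234] [[0.019, -1.0, 0.024], [-0.997, -0.021, -0.075], [0.075, -0.023, -0.997]]
```

View pics/scene0.png

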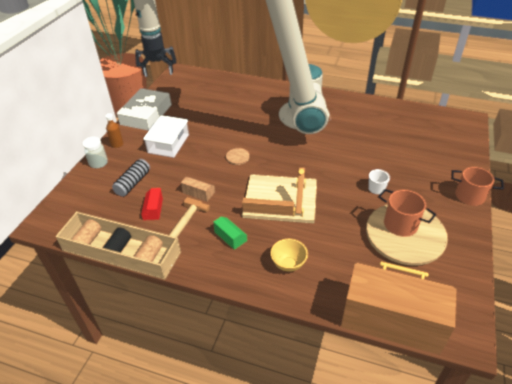

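View pics/top0.png

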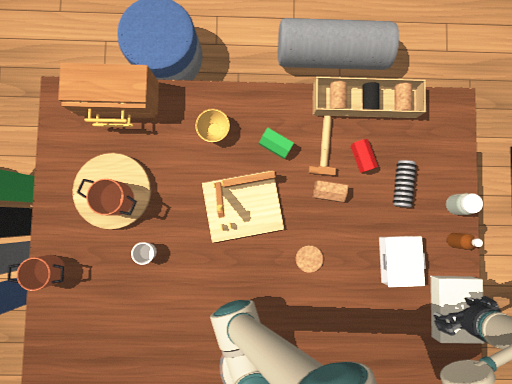

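The scene view shows the board at about (280,198), the cork block at (197,188) and the mallet head beside it at (196,205). In the top view the board is at (243,208), the block at (331,191) and the mallet head at (322,171). I'll zoom in on both views.

Run:
```python
import cv2,numpy as np
t=cv2.imread("pics/top0.png");s=cv2.imread("pics/scene0.png")
a=cv2.resize(t[160:250,195:355],(800,450),interpolation=cv2.INTER_CUBIC)[:, :]
cv2.imwrite("pics/ct.png",a)
b=cv2.resize(s[160:240,170:330],(800,400),interpolation=cv2.INTER_CUBIC)
cv2.imwrite("pics/cs.png",b)
```

```text
(no output)
```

View pics/ct.png

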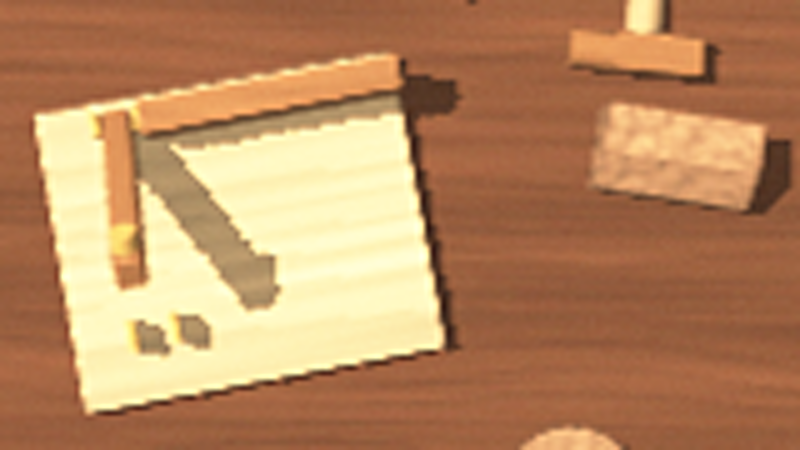

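View pics/cs.png

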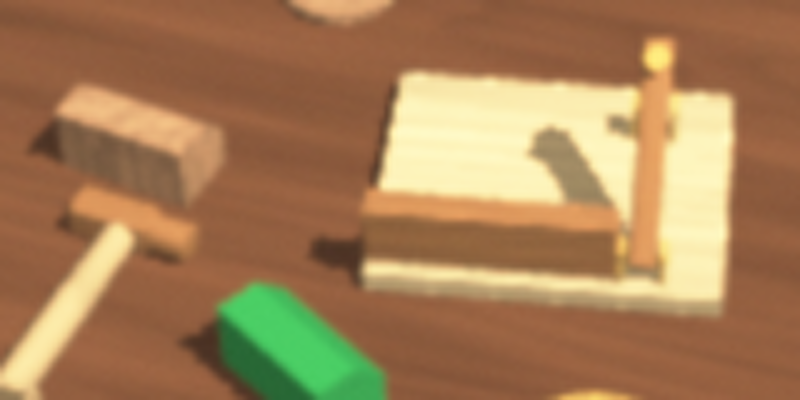

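The crops show the stop raised over its catch. The board corners in crop pixels are (38,117), (90,412) and (445,347). The block's upright back faces the mallet (+x) and its bevel faces the robot, with top back edge (612,102)–(768,125) and bevel foot (590,187)–(750,212).

```bash
cat > h.py <<'E'
from rig import sensors,eyes
import cv2,numpy as np
def ray(m,p):
    d=np.linalg.inv(m['intrinsics'])@np.array([p[0],p[1],1.]);R=np.array(m['R']);return -R.T@m['t'],R.T@d
def onz(m,p,z):
    c,d=ray(m,p);return c+d*(z-c[2])/d[2]
def tri(a,pa,b,pb):
    c,d=ray(a,pa);e,f=ray(b,pb);s=np.linalg.lstsq(np.c_[d,-f],e-c,rcond=None)[0]
    P,Q=c+s[0]*d,e+s[1]*f;return (P+Q)/2,np.linalg.norm(P-Q)
def fit(L,W): # 2D rigid: W=R L+t
    L=np.array(L,float);W=np.array(W,float)[:,:2];l=L-L.mean(0);w=W-W.mean(0)
    th=np.arctan2((l[:,0]*w[:,1]-l[:,1]*w[:,0]).sum(),(l*w).sum())
    R=np.array([[np.cos(th),-np.sin(th)],[np.sin(th),np.cos(th)]]);t=W.mean(0)-R@L.mean(0)
    return th,t,np.linalg.norm((R@L.T).T+t-W,axis=1)
E
python3 - <<'E'
from h import *
T=eyes.camera_model("top");S=eyes.camera_model("scene")
ct=lambda x,y:((x+.5)/5-.5+195,(y+.5)/5-.5+160)
cs=lambda x,y:((x+.5)/5-.5+170,(y+.5)/5-.5+160)
W=[onz(T,ct(*p),.018) for p in[(36,115),(90,413),(446,347)]]
th,t,e=fit([(.1,.12),(-.1,.12),(-.1,-.12)],W);print("board T",np.degrees(th),t,e)
W=[onz(S,cs(*p),.018) for p in[(400,72),(733,95),(722,302)]]
print("board S",[*fit([(-.1,-.12),(-.1,.12),(.1,.12)],W)])
W=[onz(T,ct(*p),z) for p,z in[((612,102),.052),((768,125),.052),((590,187),.03),((750,212),.03)]]
b=fit([(.027,.05),(.027,-.05),(-.027,.05),(-.027,-.05)],W);print("block T",np.degrees(b[0]),b[1:])
W=[onz(S,cs(*p),.052) for p in[(57,118),(183,152)]];print("backtop S",W, "T",[onz(T,ct(*p),.052)for p in[(768,125),(612,102)]])
print("stud",tri(T,ct(124,237),S,cs(658,52)))
E
```

```text
board T 11.581566291262718 [0.52111983 0.05074975] [0.00021487 0.00121279 0.00103035]
board S [np.float64(0.20252194006071128), array([0.52090093, 0.05183635]), array([0.00135577, 0.00119891, 0.00135258])]
block T -7.655227460243883 (array([ 0.57431797, -0.23552634]), array([0.00107492, 0.00216426, 0.00398524, 0.00327479]))
backtop S [array([ 0.59908005, -0.28481724,  0.052     ]), array([ 0.6038754 , -0.18775212,  0.052     ])] T [array([ 0.59544998, -0.29057914,  0.052     ]), array([ 0.60826383, -0.1886312 ,  0.052     ])]
stud (array([0.5118073 , 0.11736696, 0.14693876]), np.float64(0.0015542405808814952))
```

drive_tool(
  deltas=[
    {"linear":[40,90,20],"twist":21,"claw":0},
    {"linear":[80,180,20],"twist":40,"claw":0},
    {"linear":[120,280,20],"twist":60,"claw":0},
    {"linear":[160,380,20],"twist":76,"claw":0},
    {"linear":[200,480,20],"twist":76,"claw":0},
    {"linear":[240,570,20],"twist":76,"claw":0},
    {"linear":[240,570,20],"twist":76,"claw":0},
    {"linear":[240,570,20],"twist":76,"claw":0},
    {"linear":[240,570,20],"twist":76,"claw":0},
    {"linear":[240,570,20],"twist":76,"claw":0},
    {"linear":[240,570,20],"twist":76,"claw":0},
    {"linear":[240,570,20],"twist":76,"claw":0},
  ],
)

```text
clock: 1.1
position: [0.446, -0.055, 0.2607]
ee_rot: [-0.0, 0.628, 0.778, -0.0]
contact_force: [0.9, -0.7, 0.3]
width: 0.0001
gripper_force: 0.0
```

drive_tool(
  deltas=[
    {"linear":[0,0,0],"twist":0,"claw":0},
    {"linear":[0,0,0],"twist":0,"claw":0},
    {"linear":[0,0,0],"twist":0,"claw":0},
    {"linear":[0,0,0],"twist":0,"claw":0},
    {"linear":[0,0,0],"twist":0,"claw":0},
    {"linear":[0,0,0],"twist":0,"claw":0},
    {"linear":[0,0,0],"twist":0,"claw":0},
    {"linear":[0,0,0],"twist":0,"claw":0},
  ],
)

```text
clock: 1.77
position: [0.4458, -0.0579, 0.2608]
ee_rot: [0.0, 0.63, 0.777, -0.0]
contact_force: [0.2, 0.6, -0.3]
width: 0.0001
gripper_force: 0.0
```

Run:
```python
from h import *
s=sensors.get_state();q=s['ee_rot'];print(s['position'],2*np.degrees(np.arctan2(q[2],q[1]))-90)
m=eyes.camera_model("wrist");im=eyes.get_image("wrist");np.savez("w1.npz",**{k:np.array(v) for k,v in m.items()})
cv2.imwrite("pics/w1.png",cv2.cvtColor(im,cv2.COLOR_RGB2BGR))
```

```text
[ 0.44578114 -0.05792929  0.26078989] 11.898225917348782
```

View pics/w1.png

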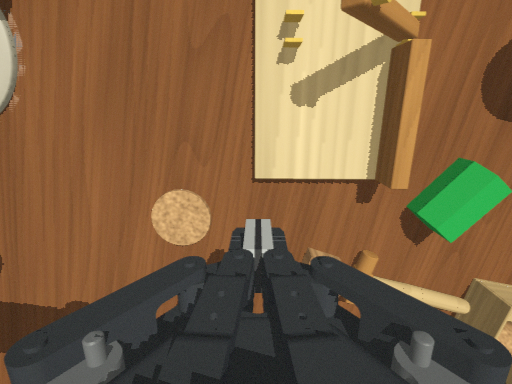

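The wrist view shows the board's -x,-y corner at (254,180), its left edge running up column 255, the cheek tops at about (293,16) and (293,43), and the fence end top at (391,187)–(409,188). I'll fit the board pose from these points.

Run:
```python
from h import *
m=dict(np.load("w1.npz"))
P=[((254,180.5),.018,(-.1,-.12)),((391,188),.068,(.07,-.12)),((409.5,188),.068,(.092,-.12)),((293,16),.048,(-.055,.08)),((293,43),.048,(-.055,.052))]
W=[onz(m,p,z) for p,z,_ in P]; th,t,e=fit([l for *_,l in P],W);print(np.degrees(th),t,e*1e3)
d=onz(m,(255.5,2),.018)-W[0];print("left edge yaw",np.degrees(np.arctan2(-d[0],d[1])))
for y in(.3,.2018):pass
R=lambda a:np.array([[np.cos(a),-np.sin(a)],[np.sin(a),np.cos(a)]])
print("press",R(th)@[.025,.066]+t)
```

```text
12.683766886150634 [0.51860741 0.05130604] [1.87369209 1.5978856  1.27873037 1.94053854 1.73771804]
left edge yaw 11.225242506618612
press [0.52850572 0.12118467]
```

drive_tool(
  deltas=[
    {"linear":[20,40,0],"twist":0,"claw":0},
    {"linear":[40,75,0],"twist":0,"claw":0},
    {"linear":[55,110,0],"twist":0,"claw":0},
    {"linear":[70,145,-20],"twist":0,"claw":0},
    {"linear":[85,179,-40],"twist":0,"claw":0},
    {"linear":[85,179,-70],"twist":0,"claw":0},
    {"linear":[85,179,-100],"twist":0,"claw":0},
    {"linear":[85,179,-120],"twist":0,"claw":0},
    {"linear":[85,179,-120],"twist":0,"claw":0},
    {"linear":[85,179,-120],"twist":0,"claw":0},
  ],
)

```text
clock: 2.65
position: [0.5306, 0.1218, 0.1401]
ee_rot: [-0.001, 0.629, 0.777, -0.001]
contact_force: [0.5, -0.1, 0.5]
width: 0.0005
gripper_force: 0.0
```

drive_tool(
  deltas=[
    {"linear":[0,0,-10],"twist":0,"claw":0},
    {"linear":[0,0,-20],"twist":0,"claw":0},
    {"linear":[0,0,-30],"twist":0,"claw":0},
    {"linear":[0,0,-40],"twist":0,"claw":0},
    {"linear":[0,0,-50],"twist":0,"claw":0},
    {"linear":[0,0,-58],"twist":0,"claw":0},
    {"linear":[0,0,-63],"twist":0,"claw":0},
    {"linear":[0,0,-66],"twist":0,"claw":0},
    {"linear":[0,0,-68],"twist":0,"claw":0},
    {"linear":[0,0,-70],"twist":0,"claw":0},
    {"linear":[0,0,-70],"twist":0,"claw":0},
  ],
)

```text
clock: 3.57
position: [0.531, 0.122, 0.0706]
ee_rot: [0.0, 0.629, 0.777, 0.0]
contact_force: [0.6, -0.3, 0.1]
width: 0.0003
gripper_force: 0.0
```

drive_tool(
  deltas=[
    {"linear":[0,0,-3],"twist":0,"claw":0},
    {"linear":[0,0,-6],"twist":0,"claw":0},
    {"linear":[0,0,-9],"twist":0,"claw":0},
    {"linear":[0,0,-12],"twist":0,"claw":0},
    {"linear":[0,0,-14],"twist":0,"claw":0},
  ],
)

```text
clock: 3.98
position: [0.5305, 0.1218, 0.0563]
ee_rot: [-0.0, 0.629, 0.777, -0.0]
contact_force: [-1.5, -0.5, 2.1]
width: -0.0003
gripper_force: 0.8
```

Run:
```python
from h import *
im=eyes.get_image("scene");b=cv2.resize(im[150:240,220:340],(800,600),interpolation=cv2.INTER_CUBIC)
cv2.imwrite("pics/s2.png",cv2.cvtColor(b,cv2.COLOR_RGB2BGR))
```

```text
(no output)
```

View pics/s2.png

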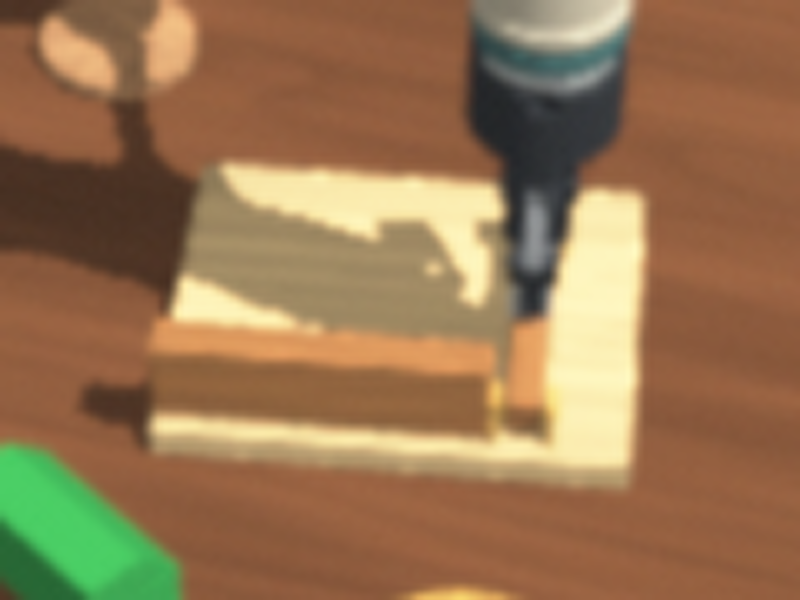

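The finger is on the bar near (530,310) and the bar is almost level. I'll press on until it meets the hard end.

drive_tool(
  deltas=[
    {"linear":[0,0,-1],"twist":0,"claw":0},
    {"linear":[0,0,-2],"twist":0,"claw":0},
    {"linear":[0,0,-2],"twist":0,"claw":0},
  ],
)

```text
clock: 4.28
position: [0.5309, 0.1219, 0.055]
ee_rot: [-0.0, 0.629, 0.777, -0.0]
contact_force: [-2.0, 0.5, 3.4]
width: -0.0003
gripper_force: 1.7
```

drive_tool(
  deltas=[
    {"linear":[0,0,-1],"twist":0,"claw":0},
    {"linear":[0,0,-2],"twist":0,"claw":0},
    {"linear":[0,0,-2],"twist":0,"claw":0},
  ],
)

```text
clock: 4.53
position: [0.5309, 0.1219, 0.0549]
ee_rot: [0.0, 0.629, 0.777, 0.0]
contact_force: [-5.3, -0.6, 16.1]
width: -0.0001
gripper_force: 8.2
```

drive_tool(
  deltas=[
    {"linear":[0,0,40],"twist":0,"claw":0},
    {"linear":[0,0,80],"twist":0,"claw":0},
    {"linear":[0,0,120],"twist":0,"claw":0},
    {"linear":[0,-30,160],"twist":-5,"claw":0},
    {"linear":[5,-70,190],"twist":-10,"claw":0.5},
    {"linear":[10,-110,205],"twist":-15,"claw":1},
    {"linear":[15,-150,205],"twist":-19.5,"claw":1},
    {"linear":[20,-190,205],"twist":-19.5,"claw":1},
    {"linear":[20,-230,205],"twist":-19.5,"claw":1},
    {"linear":[20,-270,205],"twist":-19.5,"claw":1},
    {"linear":[20,-310,205],"twist":-19.5,"claw":1},
    {"linear":[20,-350,205],"twist":-19.5,"claw":1},
  ],
)

```text
clock: 5.53
position: [0.5511, -0.2238, 0.2578]
ee_rot: [0.001, 0.752, 0.659, 0.0]
contact_force: [1.2, 1.1, 0.1]
width: 0.0855
gripper_force: 0.0
```

drive_tool(
  deltas=[
    {"linear":[0,-35,0],"twist":0,"claw":1},
    {"linear":[5,-70,0],"twist":0,"claw":1},
    {"linear":[10,-100,0],"twist":0,"claw":1},
    {"linear":[10,-100,0],"twist":0,"claw":1},
    {"linear":[10,-100,0],"twist":0,"claw":1},
    {"linear":[10,-100,0],"twist":0,"claw":1},
  ],
)

```text
clock: 6.03
position: [0.5609, -0.3212, 0.2573]
ee_rot: [-0.0, 0.752, 0.659, 0.0]
contact_force: [-0.2, 0.4, -0.1]
width: 0.0854
gripper_force: 0.0
```

Run:
```python
from h import *
s=sensors.get_state();q=s['ee_rot'];print(s['position'],2*np.degrees(np.arctan2(q[2],q[1]))-90)
m=eyes.camera_model("wrist");im=eyes.get_image("wrist");np.savez("w3.npz",**{k:np.array(v) for k,v in m.items()})
cv2.imwrite("pics/w3.png",cv2.cvtColor(im,cv2.COLOR_RGB2BGR))
```

```text
[ 0.56093634 -0.32123723  0.25728535] -7.5225896746038075
```

View pics/w3.png

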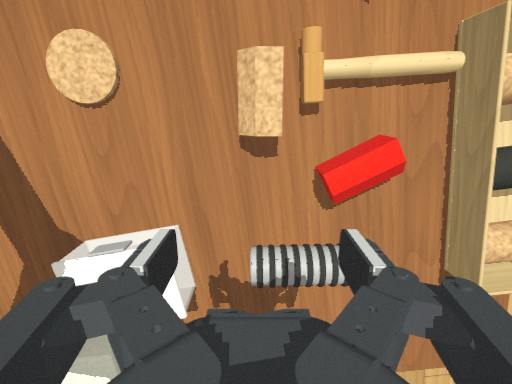

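The wrist view shows the block at columns 238–283, rows 45–136. Its bevel is on the left, its top back edge runs (284,46)–(282,136), and the bevel foot is at column 238. The mallet head covers columns 301–324, rows 26–104, so I'll grip near the block's -y end, clear of the head.

Run:
```python
from h import *
m=dict(np.load("w3.npz"))
P=[((284,46),.052,(.027,.05)),((282,136),.052,(.027,-.05)),((238,49.5),.03,(-.027,.05)),((238,134),.03,(-.027,-.05))]
W=[onz(m,p,z) for p,z,_ in P]; th,t,e=fit([l for *_,l in P],W);print(np.degrees(th),t,e*1e3)
R=np.array([[np.cos(th),-np.sin(th)],[np.sin(th),np.cos(th)]])
for z in(.012,.025):print("mallet end local",R.T@(onz(m,(302,104),z)[:2]-t))
g=R@[0,-.03]+t;print("grip",g,"delta",g-sensors.get_state()['position'][:2])
```

```text
-8.043851214136973 [ 0.57349449 -0.23480949] [0.36241776 0.74795953 0.37345088 0.72361556]
mallet end local [ 0.05652491 -0.01158401]
mallet end local [ 0.0544882 -0.0118191]
grip [ 0.56929657 -0.26451433] delta [0.008325   0.05607489]
```

drive_tool(
  deltas=[
    {"linear":[4,30,0],"twist":-0.5,"claw":1},
    {"linear":[8,54,-30],"twist":-0.5,"claw":1},
    {"linear":[8,54,-65],"twist":-0.5,"claw":1},
    {"linear":[8,54,-100],"twist":-0.5,"claw":1},
    {"linear":[8,54,-135],"twist":-0.5,"claw":1},
    {"linear":[8,54,-165],"twist":-0.5,"claw":1},
    {"linear":[8,54,-190],"twist":-0.5,"claw":1},
    {"linear":[8,54,-210],"twist":-0.5,"claw":1},
    {"linear":[8,54,-225],"twist":-0.5,"claw":1},
    {"linear":[8,54,-238],"twist":-0.5,"claw":1},
    {"linear":[8,54,-246],"twist":-0.5,"claw":1},
    {"linear":[8,54,-246],"twist":-0.5,"claw":1},
  ],
)

```text
clock: 7.08
position: [0.568, -0.2656, 0.0104]
ee_rot: [-0.002, 0.754, 0.657, -0.0]
contact_force: [0.4, -0.3, -0.4]
width: 0.0853
gripper_force: 0.0
```

drive_tool(
  deltas=[
    {"linear":[0,0,0],"twist":0,"claw":0.3},
    {"linear":[0,0,0],"twist":0,"claw":0.3},
    {"linear":[0,0,0],"twist":0,"claw":0.3},
    {"linear":[0,0,0],"twist":0,"claw":0.3},
    {"linear":[0,0,0],"twist":0,"claw":0.3},
    {"linear":[0,0,0],"twist":0,"claw":0.3},
  ],
  squeeze=30,
)

```text
clock: 7.58
position: [0.5698, -0.2679, 0.0132]
ee_rot: [0.001, 0.755, 0.656, 0.001]
contact_force: [0.7, 0.7, 4.5]
width: 0.0534
gripper_force: 32.6
```

drive_tool(
  deltas=[
    {"linear":[0,0,10],"twist":0,"claw":0.3},
    {"linear":[0,0,25],"twist":0,"claw":0.3},
    {"linear":[0,0,45],"twist":0,"claw":0.3},
    {"linear":[0,0,70],"twist":0,"claw":0.3},
    {"linear":[0,0,90],"twist":0,"claw":0.3},
    {"linear":[0,0,100],"twist":0,"claw":0.3},
    {"linear":[0,0,100],"twist":0,"claw":0.3},
  ],
)

```text
clock: 8.17
position: [0.5703, -0.2685, 0.1147]
ee_rot: [0.003, 0.755, 0.656, 0.001]
contact_force: [0.1, -0.2, 0.1]
width: 0.0535
gripper_force: 32.0
```

drive_tool(
  deltas=[
    {"linear":[-5,40,0],"twist":4,"claw":0.3},
    {"linear":[-10,80,0],"twist":8,"claw":0.3},
    {"linear":[-15,120,0],"twist":12,"claw":0.3},
    {"linear":[-20,160,0],"twist":16,"claw":0.3},
    {"linear":[-25,200,0],"twist":19.6,"claw":0.3},
    {"linear":[-30,240,0],"twist":19.6,"claw":0.3},
    {"linear":[-35,270,0],"twist":19.6,"claw":0.3},
    {"linear":[-35,285,0],"twist":19.6,"claw":0.3},
    {"linear":[-35,285,-20],"twist":19.6,"claw":0.3},
    {"linear":[-35,285,-40],"twist":19.6,"claw":0.3},
    {"linear":[-35,285,-55],"twist":19.6,"claw":0.3},
    {"linear":[-35,285,-65],"twist":19.6,"claw":0.3},
  ],
)

```text
clock: 9.17
position: [0.5317, 0.0179, 0.0441]
ee_rot: [-0.002, 0.632, 0.775, -0.001]
contact_force: [-0.4, 0.5, -0.2]
width: 0.0534
gripper_force: 32.1
```

Run:
```python
from h import *
s=sensors.get_state();q=s['ee_rot'];print(s['position'],2*np.degrees(np.arctan2(q[2],q[1]))-90)
m=eyes.camera_model("wrist");im=eyes.get_image("wrist");np.savez("w4.npz",**{k:np.array(v) for k,v in m.items()})
cv2.imwrite("pics/w4.png",cv2.cvtColor(im,cv2.COLOR_RGB2BGR))
```

```text
[0.53174275 0.01791091 0.04408804] 11.634662624062486
```

View pics/w4.png

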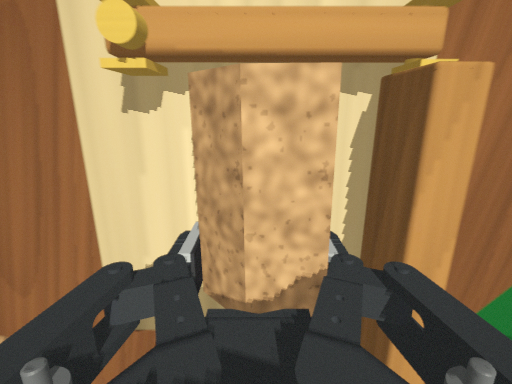

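The block is held square in front of the closed stop (bar at rows 5–60), with its bevel to the left and the fence to the right. Next I'll lower it and slide it up to the stop.

drive_tool(
  deltas=[
    {"linear":[0,0,-4],"twist":0,"claw":0.3},
    {"linear":[0,0,-8],"twist":0,"claw":0.3},
    {"linear":[0,0,-11],"twist":0,"claw":0.3},
    {"linear":[0,0,-12],"twist":0,"claw":0.3},
    {"linear":[0,0,-12],"twist":0,"claw":0.3},
  ],
)

```text
clock: 9.63
position: [0.5342, 0.0173, 0.035]
ee_rot: [0.0, 0.632, 0.775, 0.0]
contact_force: [1.1, -0.5, -1.1]
width: 0.0535
gripper_force: 32.0
```

drive_tool(
  deltas=[
    {"linear":[-0.6,3,0],"twist":0,"claw":0.3},
    {"linear":[-1.2,6,0],"twist":0,"claw":0.3},
    {"linear":[-1.6,8,0],"twist":0,"claw":0.3},
    {"linear":[-1.6,8,0],"twist":0,"claw":0.3},
  ],
)

```text
clock: 9.97
position: [0.5323, 0.026, 0.0351]
ee_rot: [0.0, 0.632, 0.775, 0.0]
contact_force: [-0.0, -0.2, -1.1]
width: 0.0536
gripper_force: 32.0
```

drive_tool(
  deltas=[
    {"linear":[-0.2,1,0],"twist":0,"claw":0.3},
    {"linear":[-0.4,2,0],"twist":0,"claw":0.3},
    {"linear":[-0.4,2,0],"twist":0,"claw":0.3},
  ],
)

```text
clock: 10.22
position: [0.5321, 0.0274, 0.0349]
ee_rot: [0.0, 0.632, 0.775, 0.0]
contact_force: [-0.0, -0.5, -1.1]
width: 0.0538
gripper_force: 32.0
```

drive_tool(
  deltas=[
    {"linear":[0,0,-1.5],"twist":0,"claw":0.3},
    {"linear":[0,0,-3],"twist":0,"claw":0.3},
    {"linear":[0,0,-3],"twist":0,"claw":0.3},
  ],
)

```text
clock: 10.47
position: [0.5319, 0.0274, 0.0315]
ee_rot: [-0.0, 0.632, 0.775, -0.0]
contact_force: [-0.4, -0.1, -1.5]
width: 0.0538
gripper_force: 32.0
```

drive_tool(
  deltas=[
    {"linear":[-0.2,1,0],"twist":0,"claw":0.3},
    {"linear":[-0.4,2,0],"twist":0,"claw":0.3},
    {"linear":[-0.4,2,0],"twist":0,"claw":0.3},
  ],
)

```text
clock: 10.72
position: [0.532, 0.0275, 0.0319]
ee_rot: [0.001, 0.631, 0.775, -0.001]
contact_force: [0.0, -7.3, -2.0]
width: 0.0536
gripper_force: 31.9
```

drive_tool(
  deltas=[
    {"linear":[0,0,0],"twist":0,"claw":0.8},
    {"linear":[0,0,0],"twist":0,"claw":0.8},
    {"linear":[0,0,0],"twist":0,"claw":0.8},
    {"linear":[0,0,5],"twist":0,"claw":0.8},
    {"linear":[0,0,25],"twist":0,"claw":0.8},
    {"linear":[0,0,50],"twist":0,"claw":0.8},
    {"linear":[0,0,80],"twist":0,"claw":0.8},
    {"linear":[0,0,100],"twist":0,"claw":0.8},
    {"linear":[0,0,100],"twist":0,"claw":0.8},
  ],
)

```text
clock: 11.47
position: [0.5347, 0.0296, 0.1367]
ee_rot: [0.004, 0.632, 0.775, 0.003]
contact_force: [0.5, -0.0, 0.6]
width: 0.0684
gripper_force: 0.0
```

drive_tool(
  deltas=[
    {"linear":[-20,8,0],"twist":-7,"claw":0.6},
    {"linear":[-40,16,0],"twist":-14,"claw":0.6},
    {"linear":[-52,22,0],"twist":-21,"claw":0.6},
    {"linear":[-52,22,0],"twist":-28,"claw":0.6},
    {"linear":[-52,22,0],"twist":-35,"claw":0.6},
    {"linear":[-52,22,0],"twist":-42,"claw":0.6},
    {"linear":[-52,22,0],"twist":-49,"claw":0.6},
    {"linear":[-52,22,0],"twist":-56,"claw":0.6},
    {"linear":[-52,22,0],"twist":-63,"claw":0.6},
    {"linear":[-52,22,0],"twist":-70,"claw":0.6},
    {"linear":[-52,22,0],"twist":-77,"claw":0.6},
    {"linear":[-52,22,0],"twist":-84,"claw":0.6},
  ],
)

```text
clock: 12.47
position: [0.479, 0.0517, 0.1313]
ee_rot: [-0.0, 0.989, 0.15, -0.001]
contact_force: [0.1, 0.3, 0.1]
width: 0.0516
gripper_force: 0.0
```

drive_tool(
  deltas=[
    {"linear":[0,0,0],"twist":-6,"claw":0.6},
    {"linear":[0,0,0],"twist":-6,"claw":0.6},
    {"linear":[0,0,0],"twist":-6,"claw":0.6},
  ],
)

```text
clock: 12.72
position: [0.4792, 0.0516, 0.1314]
ee_rot: [-0.0, 0.995, 0.102, -0.0]
contact_force: [-0.8, 0.3, -0.1]
width: 0.051
gripper_force: 0.0
```

Run:
```python
from h import *
s=sensors.get_state();q=s['ee_rot'];print(s['position'],2*np.degrees(np.arctan2(q[2],q[1]))-90)
a=eyes.get_image("scene")[150:240,220:340];a=cv2.resize(a,(800,600),interpolation=cv2.INTER_CUBIC)
cv2.imwrite("pics/s5.png",cv2.cvtColor(a,cv2.COLOR_RGB2BGR))
```

```text
[0.47916673 0.05162439 0.13143261] -78.24064114126033
```

View pics/s5.png

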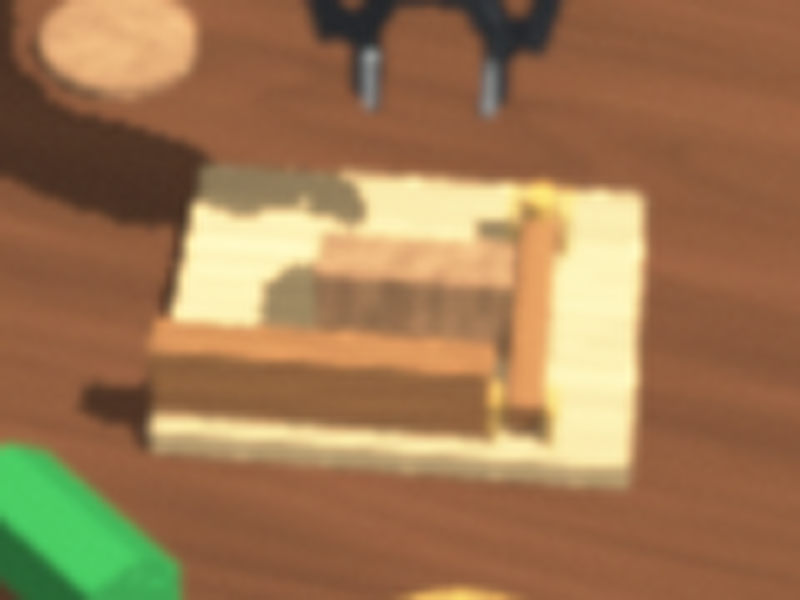

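The block stands square against the closed stop, clear of the fence, and the fingers are above the board's near edge. Next I'll descend in front of the block's upright -x face and push it towards the fence.

drive_tool(
  deltas=[
    {"linear":[0,-2,-25],"twist":0,"claw":0.6},
    {"linear":[0,-2,-50],"twist":0,"claw":0.6},
    {"linear":[0,-2,-70],"twist":0,"claw":0.6},
    {"linear":[0,-2,-83],"twist":0,"claw":0.6},
    {"linear":[0,-2,-90],"twist":0,"claw":0.6},
    {"linear":[0,-2,-90],"twist":0,"claw":0.6},
  ],
)

```text
clock: 13.27
position: [0.4784, 0.0495, 0.0404]
ee_rot: [-0.0, 0.995, 0.102, -0.002]
contact_force: [0.8, 0.5, -0.0]
width: 0.051
gripper_force: 0.0
```

drive_tool(
  deltas=[
    {"linear":[3.9,0.8,0],"twist":0,"claw":0.6},
    {"linear":[7.8,1.6,0],"twist":0,"claw":0.6},
    {"linear":[11.8,2.4,0],"twist":0,"claw":0.6},
    {"linear":[15.7,3.2,0],"twist":0,"claw":0.6},
    {"linear":[19.6,4,0],"twist":0,"claw":0.6},
    {"linear":[23.5,4.8,0],"twist":0,"claw":0.6},
    {"linear":[27.4,5.6,0],"twist":0,"claw":0.6},
    {"linear":[31.3,6.4,0],"twist":0,"claw":0.6},
    {"linear":[35.3,7.2,0],"twist":0,"claw":0.6},
    {"linear":[38.2,7.8,0],"twist":0,"claw":0.6},
    {"linear":[38.2,7.8,0],"twist":0,"claw":0.6},
  ],
)

```text
clock: 14.18
position: [0.5188, 0.0573, 0.0418]
ee_rot: [0.0, 0.995, 0.101, 0.001]
contact_force: [0.2, -0.2, -0.7]
width: 0.0512
gripper_force: 0.0
```

drive_tool(
  deltas=[
    {"linear":[1,0.2,0],"twist":0,"claw":0.6},
    {"linear":[2,0.4,0],"twist":0,"claw":0.6},
    {"linear":[2,0.4,0],"twist":0,"claw":0.6},
  ],
)

```text
clock: 14.43
position: [0.5198, 0.0577, 0.0418]
ee_rot: [0.0, 0.995, 0.101, -0.0]
contact_force: [-0.2, -0.3, 0.4]
width: 0.051
gripper_force: 0.0
```

drive_tool(
  deltas=[
    {"linear":[1,0.2,0],"twist":0,"claw":0.6},
    {"linear":[2,0.4,0],"twist":0,"claw":0.6},
    {"linear":[3,0.6,0],"twist":0,"claw":0.6},
    {"linear":[3,0.6,0],"twist":0,"claw":0.6},
  ],
)

```text
clock: 14.77
position: [0.5231, 0.0583, 0.0418]
ee_rot: [0.0, 0.995, 0.101, 0.0]
contact_force: [-0.3, -0.1, 1.3]
width: 0.0512
gripper_force: 0.0
```

drive_tool(
  deltas=[
    {"linear":[1,0.2,0],"twist":0,"claw":0.6},
    {"linear":[2,0.4,0],"twist":0,"claw":0.6},
    {"linear":[2,0.4,0],"twist":0,"claw":0.6},
  ],
)

```text
clock: 15.02
position: [0.5241, 0.0586, 0.0417]
ee_rot: [0.0, 0.995, 0.101, -0.001]
contact_force: [-1.7, -0.4, 1.8]
width: 0.0514
gripper_force: 1.0
```

drive_tool(
  deltas=[
    {"linear":[1,0.2,0],"twist":0,"claw":0.6},
    {"linear":[2,0.4,0],"twist":0,"claw":0.6},
    {"linear":[2,0.4,0],"twist":0,"claw":0.6},
  ],
)

```text
clock: 15.27
position: [0.5242, 0.0587, 0.0414]
ee_rot: [0.0, 0.995, 0.101, -0.003]
contact_force: [-6.0, -2.3, 3.8]
width: 0.0513
gripper_force: 3.0
```

Run:
```python
from h import *
for n,sl,f in(("scene",np.s_[150:240,220:340],"s6"),):
    a=cv2.resize(eyes.get_image(n)[sl],(800,600),interpolation=cv2.INTER_CUBIC);cv2.imwrite(f"pics/{f}.png",cv2.cvtColor(a,cv2.COLOR_RGB2BGR))
```

```text
(no output)
```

View pics/s6.png

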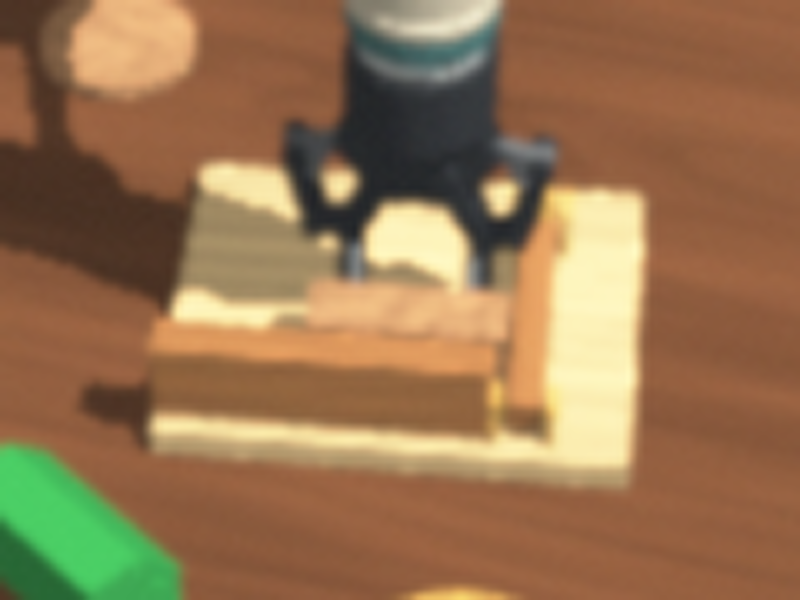

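The block now lies along the fence: its top spans (310–505, 285–340) and meets the fence's upper edge. There may be a small gap at the stop end (505 vs 515), so I'll nudge the block's -y end with closed fingers.

drive_tool(
  deltas=[
    {"linear":[-5,-1,0],"twist":0,"claw":0.6},
    {"linear":[-10,-2,0],"twist":0,"claw":0.6},
    {"linear":[-10,-2,30],"twist":0,"claw":0},
    {"linear":[-10,-2,60],"twist":0,"claw":0},
    {"linear":[-10,-2,90],"twist":0,"claw":0},
    {"linear":[10,-20,90],"twist":0,"claw":0},
    {"linear":[30,-45,90],"twist":0,"claw":0},
    {"linear":[53,-72,90],"twist":0,"claw":0},
    {"linear":[53,-72,60],"twist":0,"claw":0},
    {"linear":[53,-72,30],"twist":0,"claw":0},
    {"linear":[53,-72,5],"twist":0,"claw":0},
    {"linear":[53,-72,0],"twist":0,"claw":0},
  ],
)

```text
clock: 16.32
position: [0.5771, -0.0128, 0.0379]
ee_rot: [-0.001, 0.995, 0.101, -0.003]
contact_force: [-1.0, 0.7, 0.5]
width: 0.0005
gripper_force: 0.0
```

drive_tool(
  deltas=[
    {"linear":[-0.8,4,0],"twist":0,"claw":0},
    {"linear":[-1.6,8,0],"twist":0,"claw":0},
    {"linear":[-2.4,12,0],"twist":0,"claw":0},
    {"linear":[-2.4,12,0],"twist":0,"claw":0},
    {"linear":[-2.4,12,0],"twist":0,"claw":0},
  ],
)

```text
clock: 16.73
position: [0.5783, -0.0005, 0.0434]
ee_rot: [0.0, 0.995, 0.102, 0.002]
contact_force: [-0.7, -0.2, 0.9]
width: 0.0005
gripper_force: 0.0
```

drive_tool(
  deltas=[
    {"linear":[-0.2,1,0],"twist":0,"claw":0},
    {"linear":[-0.4,2,0],"twist":0,"claw":0},
    {"linear":[-0.4,2,0],"twist":0,"claw":0},
  ],
)

```text
clock: 16.98
position: [0.5771, 0.0012, 0.0422]
ee_rot: [0.0, 0.995, 0.101, 0.0]
contact_force: [-1.1, 0.5, 0.2]
width: 0.0003
gripper_force: 0.0
```

drive_tool(
  deltas=[
    {"linear":[-0.2,1,0],"twist":0,"claw":0},
    {"linear":[-0.4,2,0],"twist":0,"claw":0},
    {"linear":[-0.4,2,0],"twist":0,"claw":0},
  ],
)

```text
clock: 17.23
position: [0.5769, 0.0025, 0.0421]
ee_rot: [0.001, 0.995, 0.101, 0.0]
contact_force: [1.2, -2.9, 1.5]
width: -0.0003
gripper_force: 1.2
```

drive_tool(
  deltas=[
    {"linear":[-0.2,1,0],"twist":0,"claw":0},
    {"linear":[-0.4,2,0],"twist":0,"claw":0},
    {"linear":[-0.4,2,0],"twist":0,"claw":0},
  ],
)

```text
clock: 17.48
position: [0.577, 0.0037, 0.0424]
ee_rot: [0.001, 0.995, 0.101, 0.001]
contact_force: [-0.1, -5.2, 4.0]
width: 0.0
gripper_force: 3.0
```

drive_tool(
  deltas=[
    {"linear":[-0.2,1,0],"twist":0,"claw":0},
    {"linear":[-0.3,1.5,0],"twist":0,"claw":0},
    {"linear":[-0.3,1.5,0],"twist":0,"claw":0},
  ],
)

```text
clock: 17.73
position: [0.5772, 0.0044, 0.0428]
ee_rot: [0.002, 0.995, 0.102, 0.001]
contact_force: [-0.1, -7.0, 5.1]
width: -0.0004
gripper_force: 4.1
```

drive_tool(
  deltas=[
    {"linear":[1.2,-6,0],"twist":0,"claw":0},
    {"linear":[2,-12,20],"twist":0,"claw":0},
    {"linear":[2,-12,55],"twist":0,"claw":0.3},
    {"linear":[2,-12,85],"twist":0,"claw":0.6},
    {"linear":[-20,10,85],"twist":0,"claw":0.6},
    {"linear":[-40,40,85],"twist":0,"claw":0.6},
    {"linear":[-46.5,55,75],"twist":0,"claw":0.6},
    {"linear":[-46.5,55,60],"twist":0,"claw":0.6},
    {"linear":[-46.5,55,45],"twist":0,"claw":0.6},
    {"linear":[-46.5,55,36],"twist":0,"claw":0.6},
    {"linear":[-46.5,55,33],"twist":0,"claw":0.6},
    {"linear":[-46.5,55,33],"twist":0,"claw":0.6},
  ],
)

```text
clock: 18.73
position: [0.5287, 0.0616, 0.0738]
ee_rot: [-0.0, 0.995, 0.101, -0.001]
contact_force: [-0.3, 0.8, -0.1]
width: 0.0513
gripper_force: 0.0
```

drive_tool(
  deltas=[
    {"linear":[1,0.2,-1],"twist":0,"claw":0.6},
    {"linear":[2,0.4,-2],"twist":0,"claw":0.6},
    {"linear":[2,0.4,-2],"twist":0,"claw":0.6},
  ],
)

```text
clock: 18.98
position: [0.5322, 0.0618, 0.0732]
ee_rot: [0.0, 0.995, 0.101, 0.001]
contact_force: [1.6, -0.4, -0.6]
width: 0.0515
gripper_force: 0.0
```

drive_tool(
  deltas=[
    {"linear":[1,0.2,-1],"twist":0,"claw":0.6},
    {"linear":[2,0.4,-2],"twist":0,"claw":0.6},
    {"linear":[2,0.4,-2],"twist":0,"claw":0.6},
  ],
)

```text
clock: 19.23
position: [0.5337, 0.0624, 0.0709]
ee_rot: [0.0, 0.995, 0.101, 0.0]
contact_force: [-0.4, -0.4, 0.1]
width: 0.0516
gripper_force: 0.0
```

drive_tool(
  deltas=[
    {"linear":[0.8,0.2,-0.8],"twist":0,"claw":0.6},
    {"linear":[1.5,0.3,-1.5],"twist":0,"claw":0.6},
    {"linear":[1.5,0.3,-1.5],"twist":0,"claw":0.6},
  ],
)

```text
clock: 19.48
position: [0.535, 0.0627, 0.0692]
ee_rot: [0.0, 0.995, 0.101, 0.0]
contact_force: [0.2, 0.7, 0.3]
width: 0.0511
gripper_force: 0.0
```

drive_tool(
  deltas=[
    {"linear":[0.8,0.2,-0.8],"twist":0,"claw":0.6},
    {"linear":[1.5,0.3,-1.5],"twist":0,"claw":0.6},
    {"linear":[1.5,0.3,-1.5],"twist":0,"claw":0.6},
  ],
)

```text
clock: 19.73
position: [0.5365, 0.063, 0.0676]
ee_rot: [0.0, 0.995, 0.101, -0.0]
contact_force: [-0.5, 0.3, -0.1]
width: 0.051
gripper_force: 0.0
```

drive_tool(
  deltas=[
    {"linear":[0.8,0.2,-0.8],"twist":0,"claw":0.6},
    {"linear":[1.5,0.3,-1.5],"twist":0,"claw":0.6},
    {"linear":[1.5,0.3,-1.5],"twist":0,"claw":0.6},
  ],
)

```text
clock: 19.98
position: [0.5374, 0.0632, 0.0667]
ee_rot: [0.0, 0.995, 0.101, -0.001]
contact_force: [-1.5, -0.2, 3.9]
width: 0.0512
gripper_force: 2.3
```

drive_tool(
  deltas=[
    {"linear":[0.5,0.1,-0.5],"twist":0,"claw":0.6},
    {"linear":[1,0.2,-1],"twist":0,"claw":0.6},
    {"linear":[1,0.2,-1],"twist":0,"claw":0.6},
  ],
)

```text
clock: 20.23
position: [0.5375, 0.0632, 0.0666]
ee_rot: [0.0, 0.995, 0.101, -0.001]
contact_force: [-5.1, -1.4, 12.2]
width: 0.0515
gripper_force: 6.3
```

drive_tool(
  deltas=[
    {"linear":[0.8,0.2,0],"twist":0,"claw":0.6},
    {"linear":[1.5,0.3,0],"twist":0,"claw":0.6},
    {"linear":[1.5,0.3,0],"twist":0,"claw":0.6},
  ],
)

```text
clock: 20.48
position: [0.5375, 0.0632, 0.0666]
ee_rot: [0.0, 0.995, 0.101, -0.003]
contact_force: [-8.0, -1.6, 16.0]
width: 0.0514
gripper_force: 8.2
```

drive_tool(
  deltas=[
    {"linear":[0.6,0.1,0],"twist":0,"claw":0.6},
    {"linear":[0.6,0.1,0],"twist":0,"claw":0.6},
  ],
)

```text
clock: 20.65
position: [0.5376, 0.0632, 0.0666]
ee_rot: [0.0, 0.995, 0.101, -0.003]
contact_force: [-9.1, -2.3, 16.1]
width: 0.051
gripper_force: 8.9
```

drive_tool(
  deltas=[
    {"linear":[0.8,0.2,0.2],"twist":0,"claw":0.6},
    {"linear":[1.5,0.3,0.4],"twist":0,"claw":0.6},
    {"linear":[1.5,0.3,0.4],"twist":0,"claw":0.6},
    {"linear":[1.5,0.3,0.4],"twist":0,"claw":0.6},
    {"linear":[1.5,0.3,0.4],"twist":0,"claw":0.6},
  ],
)

```text
clock: 21.07
position: [0.5376, 0.0633, 0.0666]
ee_rot: [0.001, 0.995, 0.101, -0.005]
contact_force: [-10.8, -3.2, 15.9]
width: 0.0512
gripper_force: 9.6
```

Run:
```python
from h import *
S=eyes.camera_model("scene");im=eyes.get_image("scene");s=sensors.get_state();print(s['position'],s['contact_force'],s['ee_rot'])
# s6 corner before the nudge, and brightness profile along the block's top back edge line now (board frame, y in mm)
th=np.radians(11.6);R=np.array([[np.cos(th),-np.sin(th)],[np.sin(th),np.cos(th)]]);t=np.array([.5205,.0513])
p=onz(S,(220+308/6.667,150+322/6.667),.07);print("s6 corner board",R.T@(p[:2]-t))
for xb in(.045,.062):
  for y in range(-60,64,4):
    w=np.r_[R@[xb,y/1e3]+t,.07];c=S['intrinsics']@(S['R']@w+S['t']);c=c[:2]/c[2]
    print(y,*im[int(round(c[1])),int(round(c[0]))],end=" | ")
  print()
```

```text
[0.53763743 0.06328125 0.06662651] [-11.43678556  -3.34721506  15.77800481] [ 4.87792488e-04  9.94833529e-01  1.01406940e-01 -4.75849887e-03]
s6 corner board [ 0.06962924 -0.04056447]
-60 157 136 97 | -56 155 134 97 | -52 155 134 97 | -48 164 138 98 | -44 192 152 108 | -40 215 163 115 | -36 223 169 117 | -32 228 174 121 | -28 229 177 123 | -24 230 178 126 | -20 235 181 125 | -16 234 180 126 | -12 237 186 129 | -8 238 187 130 | -4 236 185 129 | 0 233 179 125 | 4 229 174 121 | 8 231 178 123 | 12 235 185 129 | 16 240 193 134 | 20 242 197 137 | 24 237 185 129 | 28 243 195 134 | 32 244 197 136 | 36 243 195 135 | 40 239 188 130 | 44 234 180 125 | 48 231 177 123 | 52 228 174 120 | 56 216 158 108 | 60 212 150 96 | 
-60 162 140 100 | -56 157 135 97 | -52 157 135 98 | -48 164 139 100 | -44 183 147 105 | -40 234 180 126 | -36 238 186 131 | -32 236 183 128 | -28 235 182 127 | -24 235 182 127 | -20 236 183 127 | -16 236 185 128 | -12 237 185 128 | -8 235 182 127 | -4 231 177 123 | 0 227 171 118 | 4 232 177 123 | 8 237 184 128 | 12 239 187 130 | 16 229 174 121 | 20 227 172 120 | 24 230 175 122 | 28 232 179 125 | 32 234 180 125 | 36 233 180 126 | 40 229 174 121 | 44 226 171 119 | 48 232 179 124 | 52 236 185 127 | 56 201 146 98 | 60 213 146 92 |
```

The block's -y end measures y ≈ -44 mm at both depths, so the block is square and its origin is at y ≈ 6 mm. Its back measured x ≈ 70 mm before the nudge. The push is about 12 N into the fence and 16 N down, so I'm handing in.

```bash
python3 -c "
from rig import manip;print(manip.sign_off())"
```

```text
the job is handed in; nothing more can be done
None
```

I handed the job in at about 21 s of the 72 s allowed, and the hand-in returned no verdict: the stop is closed in its catch, and the block sits in the corner of fence and stop with its bevel away from the fence, held by a steady push of about 12 N into the fence and 16 N down (more than the 10 N asked for downwards).

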